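Unstack the pot tower onto its coasters

ROBOT

A 6-joint arm with a two-finger parallel gripper is mounted at the origin on the work surface; the furniture and walls round the work are solid. World frame = base frame: x ahead of the robot, y to its left, z up, the work surface at z = 0. Lengths are in mm, angles in rad, forces in N, time in s.
With the tool pointing down it reaches from about 300 to 775 mm from the base axis. Payload 14.6 kg.
Tool frame: the origin (TCP) lies between the finger pads; the fingertips stand manip.tip_reach ahead of it and the grasp point (between the pads) lies 5 mm behind it (manip.tip_reach is the distance from the TCP to the fingertips, in mm); z points along the fingers, y is the line along which they close (so a half turn about z gives the same grasp; the last joint's range is limited). The gripper opens to 94 mm and grips with 3 to 60 N. Pads are 16 mm wide; open, the fingers measure 119 mm over their backs; the gripper's body (75 mm by 177 mm) begins 78 mm behind the grasp point.
Start: joints at [-0.067, 0.3, 1.521, -0, 1.321, -0.067], TCP at [549.99, -0.002, 219.446] pointing down, gripper open.
Joint ranges: [-3.03, 3.03], [-0.79, 2.21], [0.23, 2.52], [-1.04, 4.18], [0, 3.07], [-2.55, 2.55]. Speed limits (rad/s): [2.22, 2.22, 2.57, 3.14, 3.14, 3.14].

INTERFACE

Orientations are given as [roll, pitch, yaw] about the fixed x, y, z axes, in that order (R = Rz(yaw) Ry(pitch) Rx(roll)).
In Python, from cell import manip gives the robot as it stands. The module is installed in compiled form; this text tells all that it offers.
- The arm moves only by the shell command python3 -m creep 'ROWS' [FORCE]. ROWS is JSON, a list of rows, each a list of 3 entries, a list of its own where there are three numbers: the opening, from -1 (shut) to 1 (fully open), then the shift along the tool's x, y, z in cm, then the turn about the tool's z in units of 5 degrees (1.0 is 5 degrees). In form: [[grip, [tx, ty, tz], roll], ...]. A call has 1 to 12 rows; each row is the pose to reach, as a shift and turn from the pose commanded when the call began, along the tool's axes at that moment; what a row does not reach only later rows make up. A row lasts 1/10 s, in which the tool goes at most 50 mm and 8.59 degrees, less where a joint would pass 70% of its speed; a pose out of reach is approached as far as the arm can. A call with a gripper value outside its range is refused whole. The fingers move at their own pace and stop on an object; FORCE is the grip in N (left out, the last holds). Time passes only in rows, so rows that repeat a pose let the fingers close. It gives the time, the measured TCP pose, the force, the opening and the grip force at its end, in the units of the state.
- manip.read_state(): the state, without advancing time (a new reading comes with each control period).
- manip.camera(name): name is "scene" or "side" or "wrist"; returns the picture (400x640x3 uint8, red, green, blue); there is no depth.
- manip.camera_params(name): a dict with "fovy" (degrees; the focal length in pixels is half the picture's height over the tangent of half this angle, whatever the lens; pixels are square), "cx", "cy" (the principal point, pixels), "origin" and "attitude" of the camera in the world. Camera axes: x right, y down, z forward; pixel columns grow to the right and rows downward; lengths in mm; the calibration is good to about 2 mm. A picture is of the moment at which its call begins: read the wrist's pose just before it. camera_params takes no time and is no camera call; for the wrist camera it gives the pose at the moment of the call.
- manip.sign_off(): hands the job in; it is judged then, once.
The state is a dict: "clock": time; "joints": joint angles; "qd": joint speeds; "effort": joint torques, N m; "eef_pos": TCP position; "eef_rot": TCP orientation; "wrist_force": force on the tool from outside, world axes, zero at the start; "moment": the same for the moment, N m; "finger_gap": finger opening in mm; "finger_force": force on a finger pad.
Only numpy, scipy, OpenCV 4.12 (cv2) and the standard library are available. Lean on these libraries where they do the work, as an engineer would, in place of code of your own. Each camera call takes 0.05 s, during which the arm holds its last target. There are 200 camera calls.

TASK

Take the tower of four stoneware pots apart from the top down, one pot at a time, carrying each straight to the middle of the coaster of its own shape and size before touching the next: small round, six-sided, large round, square, the square one with its sides in line with its coaster's. Keep every pot upright, leave the ones already set down in place, and leave the espresso cup and the spice jar standing where they are.

Things in the scene. Friction and masses are not known exactly. Their poses are not given: they have to be found in the camera images.
- small_round_pot: closed white stoneware pot, flat wooden lid flush in its top; round, 28 mm across, 40 mm high, about 50 g. At the start it is the top one of a tower of four pots. Origin at the centre of its underside, z up. It looks the same from all sides.
- hex_pot: closed white stoneware pot, flat wooden lid flush in its top; six-sided, 40 mm across its flat sides and 46 mm across its corners, 40 mm high, about 100 g. At the start it stands second from the top, under the small round pot (its underside 80 mm above the tower's dark base board). Origin at the centre of its underside, z up. x points to a corner, y to the middle of a flat side.
- large_round_pot: closed white stoneware pot, flat wooden lid flush in its top; round, 52 mm across, 40 mm high, about 160 g. At the start it stands third from the top, under the six-sided pot. Origin at the centre of its underside, z up. It looks the same from all sides.
- square_pot: closed white stoneware pot, flat wooden lid flush in its top; square, 66 by 66 mm, 40 mm high, about 260 g. At the start it is the bottom one of the tower, standing on a fixed round dark wooden board 90 mm across and 12 mm thick. Origin at the centre of its underside, z up. x and y are square to its sides. The pots stand loose on one another, centred within a few mm, each turned a little.
- small_round_coaster: fixed dark wooden coaster with a lighter wooden inlay, round, 50 mm across, 12 mm thick (its top is 12 mm above its origin, which is at the centre of its underside; z up). The place of the small round pot.
- hex_coaster: fixed dark wooden coaster with a lighter wooden inlay, six-sided, 62 mm across its flat sides, 12 mm thick (its top is 12 mm above its origin, which is at the centre of its underside; z up). The place of the six-sided pot; the pot may stand turned on it.
- large_round_coaster: fixed dark wooden coaster with a lighter wooden inlay, round, 76 mm across, 12 mm thick (its top is 12 mm above its origin, which is at the centre of its underside; z up). The place of the large round pot.
- square_coaster: fixed dark wooden coaster with a lighter wooden inlay, square, 88 by 88 mm, 12 mm thick (its top is 12 mm above its origin, which is at the centre of its underside; z up). The place of the square pot. x and y are square to its sides.
- espresso_cup: small white espresso cup with one handle, 58 by 87 mm, 56 mm high, a loose bystander near the front of the work; to be left where it stands. Origin at the centre of its underside (handle included), z up.
- spice_jar: glass spice jar with a red cap, 45 mm across and 106 mm high, a loose bystander near the far edge of the table; to be left where it stands. Origin at the centre of its underside, z up.
Mind the look-alikes: they are no part of the job. What is shaped like the small_round_coaster but red is not meant.

How it is judged (in metres and radians):
On the way, in this order (a step that is already met when the one before it is completed fails the run):
1. the small round pot stands on its coaster, the rest of the tower still where it was (horizontal distance between small_round_pot and small_round_coaster below 0.012 m and z of small_round_pot in the frame of small_round_coaster between 0.009 and 0.016 m and angle between small_round_pot's own z axis and vertical below 0.1 rad and distance of each of hex_pot, large_round_pot, square_pot from where it was at the start of the episode below 0.03 m), for 0.2 s.
2. the six-sided pot stands on its coaster, the pots set down before it still on theirs, the rest of the tower still where it was (horizontal distance between hex_pot and hex_coaster below 0.012 m and z of hex_pot in the frame of hex_coaster between 0.009 and 0.016 m and angle between hex_pot's own z axis and vertical below 0.1 rad and distance of each of large_round_pot, square_pot from where it was at the start of the episode below 0.03 m and horizontal distance between small_round_pot and small_round_coaster below 0.012 m), for 0.2 s.
3. the large round pot stands on its coaster, the pots set down before it still on theirs, the rest of the tower still where it was (horizontal distance between large_round_pot and large_round_coaster below 0.012 m and z of large_round_pot in the frame of large_round_coaster between 0.009 and 0.016 m and angle between large_round_pot's own z axis and vertical below 0.1 rad and distance of square_pot from where it was at the start of the episode below 0.03 m and horizontal distance between small_round_pot and small_round_coaster below 0.012 m and horizontal distance between hex_pot and hex_coaster below 0.012 m), for 0.2 s.
4. the square pot stands on its coaster, the pots set down before it still on theirs (horizontal distance between square_pot and square_coaster below 0.012 m and z of square_pot in the frame of square_coaster between 0.009 and 0.016 m and angle between square_pot's own z axis and vertical below 0.1 rad and (angle between the x axis of square_pot and the x axis of square_coaster, either way round below 0.21 rad or angle between the x axis of square_pot and the y axis of square_coaster, either way round below 0.21 rad) and horizontal distance between small_round_pot and small_round_coaster below 0.012 m and horizontal distance between hex_pot and hex_coaster below 0.012 m and horizontal distance between large_round_pot and large_round_coaster below 0.012 m), for 0.2 s.
At the end, for the whole second after the job is handed in: Each pot stands upright (within 0.1 rad), released and at rest on the coaster of its own shape and size, its centre within 12 mm of the coaster's; the square pot's sides within 0.21 rad of its coaster's (any of the four ways round) (all of step 4 and z of small_round_pot in the frame of small_round_coaster between 0.009 and 0.016 m and angle between each of small_round_pot, hex_pot, large_round_pot's own z axis and vertical below 0.1 rad and linear speed of each of small_round_pot, hex_pot, large_round_pot, square_pot below 0.02 m/s and contact force between the fingers and small_round_pot below 0.1 N and z of hex_pot in the frame of hex_coaster between 0.009 and 0.016 m and contact force between the fingers and hex_pot below 0.1 N and z of large_round_pot in the frame of large_round_coaster between 0.009 and 0.016 m and contact force between the fingers and large_round_pot below 0.1 N and contact force between the fingers and square_pot below 0.1 N); the robot touches nothing.
It fails at once if a pot is tipped by more than about 30 degrees (angle between any of small_round_pot, hex_pot, large_round_pot, square_pot's own z axis and vertical above 0.5 rad).
It fails at once if the espresso cup is pushed more than 30 mm or tipped over (distance of espresso_cup from where it was at the start of the episode above 0.03 m or angle between espresso_cup's own z axis and vertical above 0.4 rad).
It fails at once if the spice jar is pushed more than 30 mm or tipped over (distance of spice_jar from where it was at the start of the episode above 0.03 m or angle between spice_jar's own z axis and vertical above 0.4 rad).
It also fails if it takes over 112 s, if anything falls off the work surface, if the arm or the gripper's body presses on something with over 40 N, if the wrist force passes 120 N, or if a joint passes its speed limit or range.

## Working session

There is one attempt and no reset: what is moved stays moved. The work goes in short steps, Python scripts to look and compute and a shell command to move; the robot and the scene stay as the last step left them, time stands still between calls to the robot, and variables do not carry over. Pictures are saved under pics/ and viewed, at most 14 in all, crops included, and the job is handed in when it is done.

```bash
mkdir -p pics; python3 - <<'E'
from cell import manip
import cv2
print(manip.read_state(), manip.tip_reach)
for n in("scene","side","wrist"):
    p=manip.camera_params(n);print(n,p)
    cv2.imwrite(f"pics/{n}0.png",manip.camera(n)[:,:,::-1])
E
```

```text
{'clock': 0.0, 'joints': array([-6.65949341e-02,  3.00481706e-01,  1.52155662e+00, -7.46148160e-06,
        1.32070225e+00, -6.65840839e-02]), 'qd': array([-6.93078094e-04,  1.39091574e-03,  2.06110431e-04,  4.27966763e-05,
        1.08560935e-03, -7.78534068e-04]), 'effort': array([-1.53750298e-03, -5.31805658e+01, -3.52735734e+01,  7.07558286e-02,
        2.43994006e-02, -4.79655944e-05]), 'eef_pos': array([5.49762246e+02, 1.38501240e-02, 2.18890851e+02]), 'eef_rot': array([-3.14044679e+00, -6.91658401e-05,  1.57078729e+00]), 'wrist_force': array([-0.30195842, -1.20846479, -0.35904974]), 'moment': array([ 0.03025454, -0.00736553,  0.01520323]), 'finger_force': 0.0, 'finger_gap': 94.19700214757982} 14.0
scene {'fovy': 42.93125689167183, 'cx': 322.450567276244, 'cy': 208.87650589653805, 'origin': array([ 47.28599667, 715.45559027, 785.51998871]), 'attitude': array([-2.31839728,  0.02184181, -2.51154805])}
side {'fovy': 43.953185078972965, 'cx': 317.66540135598046, 'cy': 200.78188187083575, 'origin': array([ -27.06333392, -657.34820168,  463.00676653]), 'attitude': array([-1.95235829, -0.00371898, -0.55531792])}
wrist {'fovy': 63.649417917576926, 'cx': 320.999363320704, 'cy': 199.90932644296078, 'origin': array([550.06391612,  70.08661558, 384.78122431]), 'attitude': array([2.89685073e+00, 8.18527150e-04, 7.08222364e-04])}
```

View pics/scene0.png

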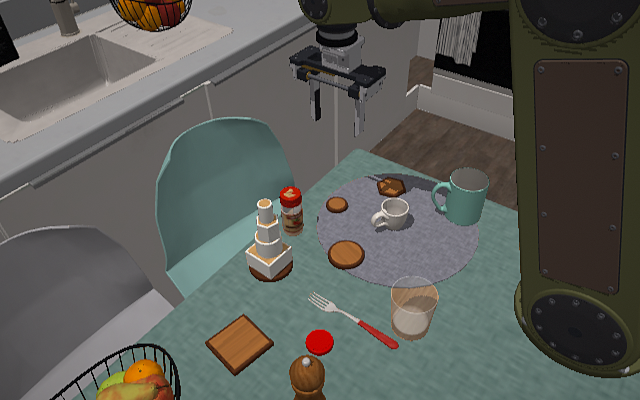

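View pics/side0.png

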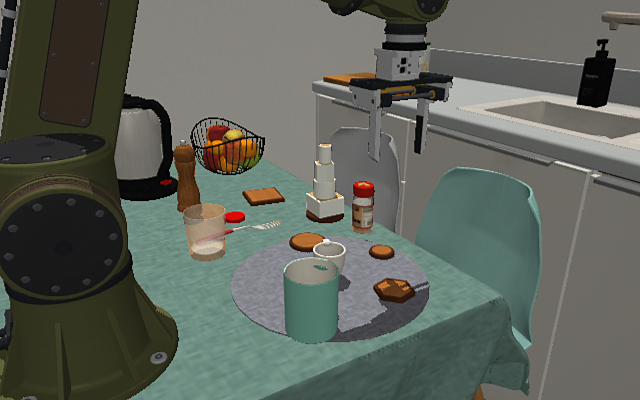

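View pics/wrist0.png

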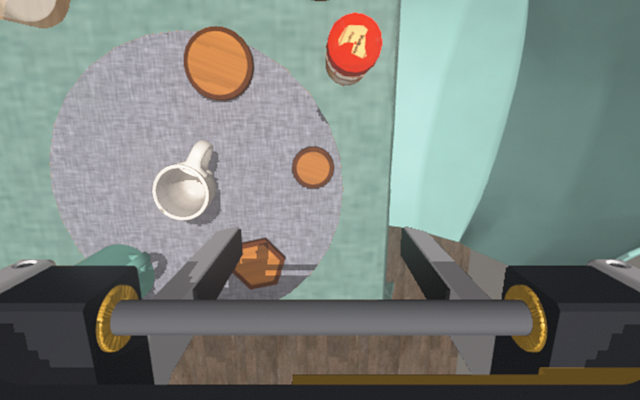

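The scene view shows the tower at about (268,240), the jar at (291,210), the cup at (392,214), and the coasters small (337,205), large (346,254), hex (391,187) and square (240,343). The red decoy is at (319,342). The wrist view shows large (219,64), small (313,168) and hex (260,263). In the side view the tower is at (325,185).

```bash
cat >h.py <<'E'
from cell import manip
import cv2, numpy as np
from scipy.spatial.transform import Rotation as Ro
def ray(p,uv):
    uv=np.atleast_2d(np.asarray(uv,float)); f=200/np.tan(np.radians(p['fovy']/2))
    d=np.c_[(uv[:,0]-p['cx'])/f,(uv[:,1]-p['cy'])/f,np.ones(len(uv))]
    return np.array(p['origin']),d@Ro.from_euler('xyz',p['attitude']).as_matrix().T
def plane(p,uv,z):
    o,d=ray(p,uv); return (o+d*((z-o[2])/d[:,2])[:,None])[:,:2]
def proj(p,X):
    X=np.atleast_2d(X); f=200/np.tan(np.radians(p['fovy']/2))
    c=(X-p['origin'])@Ro.from_euler('xyz',p['attitude']).as_matrix()
    return np.c_[c[:,0]/c[:,2]*f+p['cx'],c[:,1]/c[:,2]*f+p['cy']]
def wood(im):
    h=cv2.cvtColor(im,cv2.COLOR_RGB2HSV)
    return cv2.inRange(h,(6,90,100),(22,255,255))
def blobs(mask,p,z,amin=40):
    cs,_=cv2.findContours(mask,cv2.RETR_EXTERNAL,cv2.CHAIN_APPROX_NONE)
    for c in cs:
        if cv2.contourArea(c)<amin: continue
        w=plane(p,c[:,0],z).astype(np.float32); m=cv2.moments(w)
        r=cv2.minAreaRect(w)
        yield c[:,0].mean(0).round(),np.array([m['m10'],m['m01']])/m['m00'],np.round(r[1],1),round(r[2],1),cv2.contourArea(w)
def rd(n): return cv2.imread(f"pics/{n}.png")[:,:,::-1].copy()
E
python3 - <<'E'
from h import *
for n in("scene","side","wrist"):
    im=rd(n+"0");p=manip.camera_params(n)
    for b in blobs(wood(im),p,12):
        if 250<b[1][0]<850 and abs(b[1][1])<500: print(n,b)
E
```

```text
scene (array([305., 371.]), array([344.8823707 , 385.69922964]), array([45.3, 54.9]), 36.5, 1819.8125847904012)
scene (array([237., 342.]), array([472.56849325, 410.74748474]), array([77.7, 79.6]), 80.3, 5755.012664379552)
scene (array([414., 293.]), array([275.15370874, 144.48034435]), array([87.3, 42.9]), 40.6, 2057.0950518132886)
scene (array([262., 255.]), array([578.28138854, 235.88724365]), array([60.8, 32.6]), 1.4, 507.84714885335416)
scene (array([346., 253.]), array([436.60515644, 129.86649388]), array([63.6, 63.4]), 35.0, 3155.7700200679246)
scene (array([287., 220.]), array([594.13054786, 126.5078307 ]), array([15.3, 45.9]), 60.8, 281.9918321268633)
scene (array([264., 203.]), array([674.61826584, 110.45695761]), array([21.9, 22.8]), 5.6, 375.8769835680723)
scene (array([336., 203.]), array([538.32218627,  17.23675692]), array([36.2, 40.5]), 34.3, 1113.5089739720677)
scene (array([290., 193.]), array([647.67364816,  51.93789087]), array([27.3, 23.7]), 89.3, 389.68922173883766)
side (array([479., 393.]), array([ 397.81514145, -354.5443472 ]), array([23.5,  6.9]), 47.2, 83.9
[... 878 characters left out ...]
), 16.9, 2253.4891290287487)
wrist (array([113., 318.]), array([ 273.8458244 , -186.13185781]), array([106.6,  45.8]), 73.5, 2352.4642942534992)
wrist (array([260., 263.]), array([ 471.91120858, -104.17644684]), array([56.6, 59.7]), 43.4, 2494.660768421716)
wrist (array([313., 167.]), array([540.18603379,  15.92199631]), array([47.2, 46.1]), 44.4, 1699.4313306136082)
wrist (array([218.,  63.]), array([438.43600086, 128.33590823]), array([73.5, 72.4]), 0.0, 4147.257469501346)
wrist (array([354.,  40.]), array([585.48972508, 152.85789699]), array([33. , 30.4]), 89.5, 629.2727129976265)
wrist (array([62., 10.]), array([281.29688313, 182.77275237]), array([26. , 12.3]), 69.4, 134.42407624959014)
```

```bash
python3 - <<'E'
from h import *
for n in("scene","side"):
    im=rd(n+"0");p=manip.camera_params(n)
    m=wood(im)
    for z in(172,52):
      for b in blobs(m,p,z,10):
        if n=="scene" and 240<b[0][0]<300 and 180<b[0][1]<285 or n=="side" and 295<b[0][0]<380 and 130<b[0][1]<225: print(n,z,b)
a=cv2.resize(rd("scene0")[180:290,230:350],None,fx=5,fy=5,interpolation=2)
b=cv2.resize(rd("side0")[130:240,295:380],None,fx=5,fy=5,interpolation=2)
cv2.imwrite("pics/crop.png",cv2.resize(np.hstack([a,b])[:,:,::-1],(800,430)))
E
```

```text
scene 172 (array([262., 255.]), array([468.44680249, 335.08433705]), array([48.2, 25.8]), 1.4, 319.48275663657114)
scene 172 (array([284., 248.]), array([444.91519462, 299.06305803]), array([ 9.7, 22.4]), 30.1, 73.79653319530189)
scene 172 (array([267., 222.]), array([505.92041693, 269.21874109]), array([31.6, 23.9]), 50.3, 112.07094859564677)
scene 172 (array([287., 220.]), array([481.01759555, 248.32969488]), array([12.1, 36.4]), 60.8, 177.39867125707678)
scene 172 (array([264., 203.]), array([544.85670199, 235.59888294]), array([17.4, 18.1]), 5.6, 236.46179371327162)
scene 172 (array([290., 193.]), array([523.48549473, 189.18429951]), array([21.7, 18.8]), 89.3, 245.1503868829459)
scene 52 (array([262., 255.]), array([550.8227422 , 260.68652511]), array([57.6, 30.9]), 1.4, 456.68223355943337)
scene 52 (array([284., 248.]), array([522.68854362, 217.61974993]), array([11.6, 26.7]), 30.1, 105.48793386016041)
scene 52 (array([267., 222.]), array([595.62593549, 181.93809697]), array([37.8, 28.6]), 50.3, 160.19852185016498)
scene 52 (array([287., 220.]), array([565.85231437, 156.96330534
[... 267 characters left out ...]
474767834)
side 172 (array([361., 223.]), array([ 365.71508583, -141.01957661]), array([92.2, 27.9]), 51.1, 711.0785539353965)
side 172 (array([336., 196.]), array([394.87552234, -38.00842149]), array([23.5, 11.6]), 41.4, 101.50758092096657)
side 172 (array([363., 184.]), array([464.67537207, -14.6155356 ]), array([15.3, 19.4]), 58.8, 197.38505564696243)
side 52 (array([361., 223.]), array([527.68180685,  71.89449102]), array([130.2,  39.4]), 51.1, 1418.4339786797646)
side 52 (array([336., 196.]), array([568.86688014, 217.38348797]), array([33.2, 16.4]), 41.4, 202.48392650019377)
side 52 (array([363., 184.]), array([667.44950733, 250.4226947 ]), array([21.5, 27.4]), 58.8, 393.73699488164857)
```

View pics/crop.png

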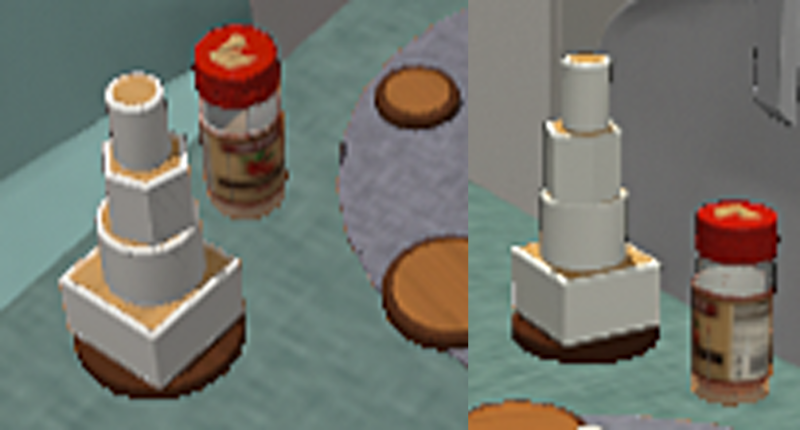

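The crop shows the tower upright, with the small lid at scene pixel (264,203), and the jar standing close by toward the robot's -y side. I'll move the wrist camera over the tower.

```bash
python3 -m creep '[[1,[4,0,0],0],[1,[8,0,0],0],[1,[12,0,0],0],[1,[15,0,0],0],[1,[15,0,0],0],[1,[15,0,0],0],[1,[15,0,0],0]]' 20; python3 - <<'E'
from h import *
for n in("wrist","side","scene"):
    p=manip.camera_params(n);im=manip.camera(n)
    cv2.imwrite(f"pics/{n}1.png",im[:,:,::-1]); m=wood(im)
    for z in((172,132,92,52,12)if n=="wrist" else (12,)):
      print(n,z)
      for b in blobs(m,p,z,30):
        if 400<b[1][0]<700 and abs(b[1][1])<500:print(b)
    print(p if n=="wrist" else '')
E
```

```text
clock: 0.85
eef_pos: [550.0, 149.1, 219.3]
eef_rot: [-3.141, 0.0, 1.57]
wrist_force: [-0.2, 0.3, 0.5]
finger_gap: 94.0
finger_force: 0.0
wrist 172
(array([260., 363.]), array([503.30687846,  34.00208646]), array([28.9, 35.8]), 42.7, 761.8992506185023)
(array([314., 282.]), array([545.18259647, 102.76887342]), array([21.7, 23.9]), 90.0, 407.17318998253904)
(array([350., 220.]), array([570.39470188, 152.13032838]), array([16.9, 19.7]), 62.4, 202.97183840721846)
(array([343., 195.]), array([564.55690624, 170.15093927]), array([20.6,  5.1]), 17.8, 15.350966727826744)
(array([339., 185.]), array([562.43083775, 175.98968544]), array([15. ,  7.2]), 17.1, 38.215260008350015)
(array([227., 197.]), array([486.46702568, 167.72660471]), array([41.7, 41.6]), 62.0, 1340.4471173800994)
(array([298., 125.]), array([533.80612788, 215.88196388]), array([ 7. , 15.4]), 55.5, 34.95006460836157)
(array([308., 112.]), array([539.83550133, 223.75801969]), array([12.9, 27.2]), 69.0, 45.187821013852954)
(array([356., 104.]), array([572.34853553, 228.09834548]), array([23.1,  3.3]), 88.1, 40.624032812193036)
(
[... 7458 characters left out ...]
994203, 227.27236134]), array([61.1, 61. ]), 87.3, 627.9955528462306)
(array([346., 253.]), array([436.65759172, 130.01562858]), array([63.7, 63.4]), 35.0, 3177.6804141402245)
(array([286., 224.]), array([592.79002985, 128.75944993]), array([22.1, 66.6]), 41.9, 318.1367824464105)
(array([264., 203.]), array([674.61826584, 110.45695761]), array([21.9, 22.8]), 5.6, 375.8769835680723)
(array([335., 200.]), array([547.81971873,  10.4002747 ]), array([18.3, 20.5]), 34.8, 261.04800220634206)
(array([290., 193.]), array([647.67364816,  51.93789087]), array([27.3, 23.7]), 89.3, 389.68922173883766)
(array([388., 190.]), array([461.20253794, -88.4343424 ]), array([44.7, 20.1]), 9.5, 450.2428378360346)
```

View pics/wrist1.png

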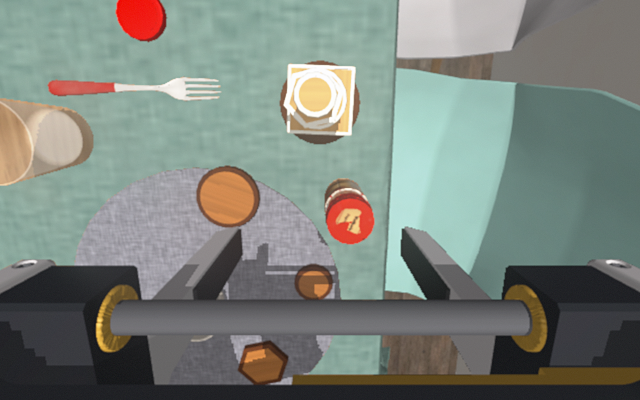

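The wrist view shows the tower at (315,94) with the square's sides nearly in line with the image. The jar cap is at (350,218), the large coaster at (227,197), the small one at (314,282) and the hex one at (260,363). That puts the small pot at (545.5,235) and its coaster at (539.5,16).

```bash
python3 -m creep '[[1,[3,-0.2,0],0],[1,[6,-0.45,0],0],[1,[8.55,-0.45,0],0],[1,[8.55,-0.45,2],0],[1,[8.55,-0.45,4],0],[1,[8.55,-0.45,5.5],0],[1,[8.55,-0.45,6.5],0],[1,[8.55,-0.45,6.5],0],[1,[8.55,-0.45,6.5],0]]' 15; python3 - <<'E'
from h import *
p=manip.camera_params("wrist");im=rd("wrist0");p0=dict(p,origin=np.array([550.06,70.09,384.78]),attitude=np.array([2.89685,8e-4,7e-4]))
print("cup",plane(p0,[[183,190],[211,145]],50),"mug",plane(p0,[[150,262],[125,245]],100))
s=manip.camera_params("scene");print("mug base/top",plane(s,[[466,224]],0),[plane(s,[[467,180]],z) for z in(90,110)], "jar",plane(s,[[290,191]],106),plane(s,[[292,233]],0))
E
```

```text
clock: 1.9
eef_pos: [545.8, 235.3, 155.1]
eef_rot: [3.141, -0.0, 1.57]
wrist_force: [-0.4, -0.2, 0.9]
finger_gap: 93.8
finger_force: 0.0
cup [[403.15211448  -2.79625591]
 [436.8030371   44.52040247]] mug [[386.22104283 -62.44845614]
 [364.82601245 -45.08831841]]
mug base/top [[274.32603068 -98.61812413]] [array([[ 302.57266857, -129.68369468]]), array([[ 295.23178186, -105.38132239]])] jar [[577.54531162 126.24209651]] [[569.40001223 140.50072672]]
```

```bash
python3 -m creep '[[-1,[0,0,0],0],[-1,[0,0,0],0],[-1,[0,0,0],0],[-1,[0,0,0],0],[-1,[0,0,0],0],[-1,[0,0,0],0],[-1,[0,0,0],0],[-1,[0,0,0],0]]' 15
```

```text
clock: 2.7
eef_pos: [545.5, 235.5, 154.4]
eef_rot: [-3.142, 0.0, 1.571]
wrist_force: [0.0, -0.2, 0.3]
finger_gap: 33.2
finger_force: 0.0
```

```bash
python3 -m creep '[[-1,[0,0,0],0],[-1,[0,0,0],0],[-1,[0,0,0],0],[-1,[0,0,0],0],[-1,[0,0,-0.3],0],[-1,[0,0,-1],0],[-1,[0,0,-2.5],0],[-1,[0,0,-4.5],0],[-1,[0,0,-5],0],[-1,[0,0,-5],0]]' 15
```

```text
clock: 3.7
eef_pos: [545.7, 235.6, 205.2]
eef_rot: [3.14, -0.001, 1.571]
wrist_force: [0.0, -0.8, -1.0]
finger_gap: 27.7
finger_force: 15.0
```

```bash
python3 -m creep '[[-1,[-2,0,0],0],[-1,[-5,-0.2,0],0],[-1,[-8.5,-0.3,0],0],[-1,[-12,-0.4,0],0],[-1,[-15.5,-0.5,0],0],[-1,[-19,-0.6,0],0],[-1,[-21.2,-0.6,0],0],[-1,[-22,-0.6,1],0],[-1,[-22,-0.6,4],0],[-1,[-22,-0.6,7.5],0],[-1,[-22,-0.6,11],0],[-1,[-22,-0.6,14],0]]' && python3 -m creep '[[-1,[0,0,1],0],[-1,[0,0,1.9],0],[-1,[0,0,2.5],0],[-1,[0,0,2.8],0],[-1,[0,0,2.8],0],[-1,[0,0,2.8],0]]'
```

```text
clock: 4.9
eef_pos: [538.4, 16.3, 61.4]
eef_rot: [-3.139, -0.0, 1.571]
wrist_force: [0.0, -0.2, -0.5]
finger_gap: 27.7
finger_force: 15.0
clock: 5.5
eef_pos: [539.9, 15.5, 37.1]
eef_rot: [3.14, 0.0, 1.571]
wrist_force: [0.0, -1.0, -0.2]
finger_gap: 27.6
finger_force: 15.0
```

```bash
python3 -m creep '[[-1,[0,0,0.1],0],[-1,[0,0,0.2],0],[-1,[0,0,0.28],0],[-1,[0,0,0.28],0],[-1,[0,0,0.28],0]]'
```

```text
clock: 6.0
eef_pos: [539.7, 15.5, 34.4]
eef_rot: [3.141, 0.0, 1.571]
wrist_force: [-3.8, 0.7, 8.0]
finger_gap: 27.8
finger_force: 15.0
```

```bash
python3 -m creep '[[1,[0,0,0],0],[1,[0,0,0],0],[1,[0,0,0],0],[1,[0,0,0],0],[1,[0,0,0],0],[1,[0,0,-2],0],[1,[0,0,-5],0],[1,[0,0,-9],0],[1,[0,0,-13],0],[1,[2,0,-17],0],[1,[5,0.3,-18.5],0],[1,[9,0.6,-18.5],0]]' && python3 -m creep '[[1,[3.5,0,0],0],[1,[4.6,0,0],0],[1,[4.6,0,0],0],[1,[4.6,0,0],0]]'
cat >m.py <<'E'
from h import *
import sys
tag=sys.argv[1]; zs=[float(a) for a in sys.argv[2:]]
p=manip.camera_params("wrist");im=manip.camera("wrist");st=manip.read_state()
print(st['eef_pos'].round(1),st['eef_rot'].round(3))
cv2.imwrite(f"pics/w{tag}.png",im[:,:,::-1]); m=wood(im)
np.savez(f"p{tag}.npz",**p)
for z in zs:
    for b in blobs(m,p,z,60):
        if 380<b[1][0]<640 and -150<b[1][1]<460:print(z,b)
E
python3 m.py 2 132 12
python3 - <<'E'
import cv2
im=cv2.imread("pics/w2.png"); cv2.imwrite("pics/w2c.png",cv2.resize(im[30:170,240:440],(800,560),interpolation=2))
E
```

```text
clock: 7.2
eef_pos: [546.4, 105.8, 221.7]
eef_rot: [3.137, -0.0, 1.569]
wrist_force: [1.2, -0.2, -1.2]
finger_gap: 93.9
finger_force: 0.0
clock: 7.6
eef_pos: [545.5, 150.6, 218.5]
eef_rot: [-3.141, 0.0, 1.571]
wrist_force: [1.4, 0.5, -0.9]
finger_gap: 94.1
finger_force: 0.0
[545.6 150.3 218.6] [-3.141  0.     1.57 ]
132.0 (array([264., 365.]), array([ 4.93163196e+02, -2.09033927e-01]), array([38.5, 37.6]), 72.9, 1053.91389720799)
132.0 (array([318., 281.]), array([544.06179405,  86.75224751]), array([24.7, 27.8]), 89.2, 210.6524371651467)
132.0 (array([355., 222.]), array([573.76460806, 139.72753336]), array([20. , 23.5]), 62.9, 287.7873287186958)
132.0 (array([341., 187.]), array([563.0446228 , 168.59261954]), array([17.7,  8.9]), 18.0, 65.73561770934612)
132.0 (array([231., 198.]), array([473.09963074, 158.8100257 ]), array([49. , 48.9]), 0.0, 1878.891385979019)
132.0 (array([304., 127.]), array([529.50515568, 216.22192583]), array([ 9.5, 22.3]), 58.0, 57.27116614673287)
132.0 (array([360., 106.]), array([575.19116499, 230.32721418]), array([26.8,  3.6]), 87.7, 49.468104399740696)

[... 846 characters left out ...]
[26.1, 13.2]), 18.0, 143.144762780983)
12.0 (array([231., 198.]), array([438.57079313, 129.35521649]), array([72.4, 72.2]), 0.0, 4091.442814927548)
12.0 (array([304., 127.]), array([521.80636778, 214.07588059]), array([14.1, 32.9]), 58.0, 124.71259855479002)
12.0 (array([360., 106.]), array([589.2235692 , 234.89057048]), array([39.5,  5.3]), 87.7, 107.72065150877461)
12.0 (array([288., 102.]), array([508.71369719, 237.72736001]), array([45.7,  7.2]), 87.3, 167.10206235549413)
12.0 (array([319.,  99.]), array([543.74081867, 241.78799913]), array([47.1, 52.7]), 43.6, 1857.175360164605)
12.0 (array([347., 104.]), array([574.76490479, 235.60095638]), array([64.9, 29.4]), 87.7, 468.5851560118608)
```

View pics/w2.png

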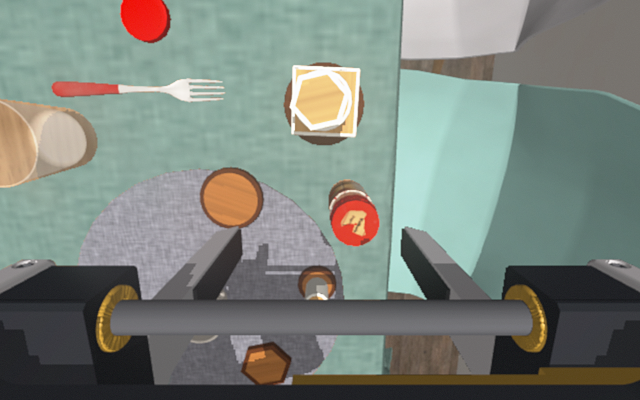

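View pics/w2c.png

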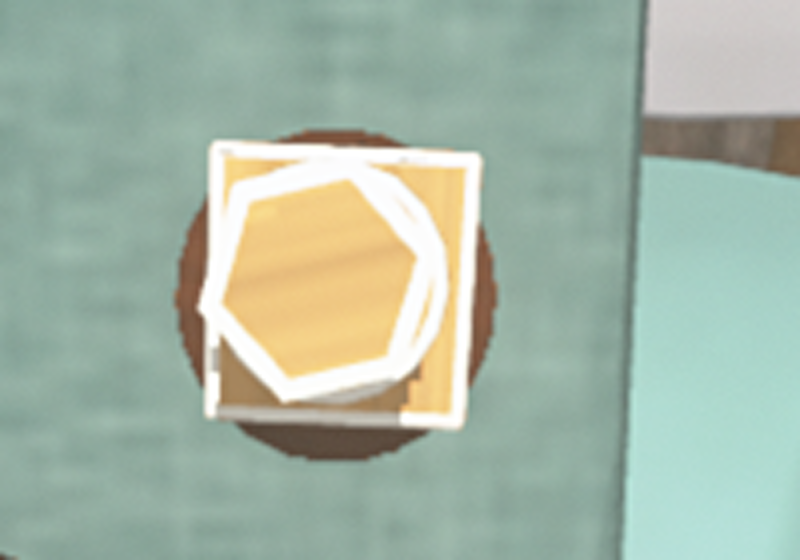

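The small pot is on its coaster at (317,288). The hex pot's lid is at (319,99), turned so that one flat-side normal lies about 17° clockwise from world x. I'll compute that angle exactly.

```bash
python3 - <<'E'
from h import *
p={k:v for k,v in np.load("p2.npz").items()};im=rd("w2");m=wood(im)
cs,_=cv2.findContours(m,cv2.RETR_EXTERNAL,cv2.CHAIN_APPROX_NONE)
for (u,v),z in(((319,99),132),((264,365),12)):
    c=[c for c in cs if cv2.pointPolygonTest(c,(u,v),False)>0][0]
    h=cv2.convexHull(plane(p,c[:,0],z).astype(np.float32))
    a=cv2.approxPolyDP(h,4,True)[:,0]; e=np.roll(a,-1,0)-a
    print(a.round(1).tolist(),np.degrees(np.arctan2(e[:,1],e[:,0])).round(1)%60, np.linalg.norm(e,axis=1).round(1),cv2.minEnclosingCircle(h))
E
```

```text
[[549.2999877929688, 252.3000030517578], [533.0999755859375, 248.89999389648438], [527.7000122070312, 235.5], [538.7999877929688, 218.0], [556.2999877929688, 221.6999969482422], [561.4000244140625, 235.5]] [12.100006  8.099998  2.5      12.        9.699997  5.5     ] [16.6 14.5 20.7 17.9 14.7 20.7] ((544.4124755859375, 234.90040588378906), 18.122251510620117)
[[465.1000061035156, -76.30000305175781], [447.3999938964844, -81.0], [441.1000061035156, -96.9000015258789], [441.5, -113.0], [461.1000061035156, -134.39999389648438], [489.1000061035156, -127.80000305175781], [496.6000061035156, -104.9000015258789], [479.70001220703125, -81.0]] [14.899994  8.300003 31.599998 12.5      13.4      11.800003  5.199997
 42.199997] [18.4 17.1 16.2 29.  28.7 24.1 29.3 15.4] ((468.2498474121094, -104.37945556640625), 31.336301803588867)
```

```bash
python3 -m creep '[[1,[3,0,0],1],[1,[6,-0.1,0],2],[1,[8,-0.1,0],3],[1,[8.45,-0.1,1],3.6],[1,[8.45,-0.1,4],3.6],[1,[8.45,-0.1,7],3.6],[1,[8.45,-0.1,9.2],3.6],[1,[8.45,-0.1,10.4],3.6],[1,[8.45,-0.1,10.4],3.6],[1,[8.45,-0.1,10.4],3.6]]' && python3 -m creep '[[-1,[0,0,0],0],[-1,[0,0,0],0],[-1,[0,0,0],0],[-1,[0,0,0],0],[-1,[0,0,0],0],[-1,[0,0,0],0],[-1,[0,0,0],0],[-1,[0,0,0],0],[-1,[0,0,0],0],[-1,[0,0,0],0]]' 20
```

```text
clock: 8.65
eef_pos: [545.1, 235.6, 115.7]
eef_rot: [3.141, -0.001, 1.256]
wrist_force: [-0.4, -0.4, 0.5]
finger_gap: 93.9
finger_force: 0.0
clock: 9.65
eef_pos: [544.5, 236.0, 114.6]
eef_rot: [-3.142, 0.0, 1.257]
wrist_force: [0.7, 0.1, 0.9]
finger_gap: 39.8
finger_force: 20.0
```

```bash
python3 -m creep '[[-1,[0,0,0],0],[-1,[0,0,-0.3],0],[-1,[0,0,-1],0],[-1,[0,0,-2.5],0],[-1,[0,0,-4.5],-0.5],[-1,[0,0,-6.5],-1.5],[-1,[0,0,-7.5],-2.5],[-1,[0,0,-8],-3.6],[-1,[0,0,-8],-3.6],[-1,[0,0,-8],-3.6]]'
```

```text
clock: 10.65
eef_pos: [544.5, 236.0, 195.2]
eef_rot: [3.141, -0.0, 1.568]
wrist_force: [-0.5, 0.4, -1.4]
finger_gap: 39.6
finger_force: 20.0
```

```bash
python3 -m creep '[[-1,[-2,-0.4,0],0],[-1,[-5,-1.1,0],0],[-1,[-8.5,-1.9,0],0],[-1,[-12,-2.7,0],0],[-1,[-15.5,-3.5,0],0],[-1,[-19,-4.3,0],0],[-1,[-22.5,-5,0],0],[-1,[-26,-5.8,0],0],[-1,[-29.5,-6.6,0],0],[-1,[-32.5,-7.2,0],0],[-1,[-34,-7.5,0],0],[-1,[-34,-7.5,1],0]]' && python3 -m creep '[[-1,[0,0,3],0],[-1,[0,0,6],0],[-1,[0,0,9],0],[-1,[0,0,12],0],[-1,[0,0,13.5],0],[-1,[0,0,14.3],0],[-1,[0,0,14.7],0],[-1,[0,0,14.7],0],[-1,[0,0,14.7],0]]'
```

```text
clock: 11.85
eef_pos: [469.6, -105.6, 185.2]
eef_rot: [3.14, 0.001, 1.566]
wrist_force: [0.4, 0.0, -1.1]
finger_gap: 40.1
finger_force: 20.0
clock: 12.75
eef_pos: [469.9, -104.0, 38.3]
eef_rot: [3.141, 0.0, 1.571]
wrist_force: [-0.5, -0.8, -0.2]
finger_gap: 39.9
finger_force: 20.0
```

Next: lower the last 3.7 mm, release, lift, and return over the tower.

```bash
python3 -m creep '[[-1,[0,0,0.15],0],[-1,[0,0,0.3],0],[-1,[0,0,0.4],0],[-1,[0,0,0.4],0],[-1,[0,0,0.4],0]]' && python3 -m creep '[[1,[0,0,0],0],[1,[0,0,0],0],[1,[0,0,0],0],[1,[0,0,0],0],[1,[0,0,0],0],[1,[0,0,-2],0],[1,[0,0,-5],0],[1,[0,0,-9],0],[1,[0,0,-13],0],[1,[0,0,-17],0],[1,[2,0.6,-18.5],0],[1,[6,2,-18.5],0]]' && python3 -m creep '[[1,[4,1.3,0],0],[1,[8,2.6,0],0],[1,[12,4,0],0],[1,[16,5,0],0],[1,[19.5,5.6,0],0],[1,[19.5,5.6,0],0],[1,[19.5,5.6,0],0],[1,[19.5,5.6,0],0]]'; python3 m.py 3 92 12; python3 - <<'E'
from h import *
im=rd("w3"); a=im[20:180,240:440]; s=manip.camera("side")[:,:,::-1][130:330,240:440]; c=manip.camera("scene")[:,:,::-1][140:300,230:430]
cv2.imwrite("pics/w3c.png",np.hstack([cv2.resize(a[:,:,::-1],(400,320)),cv2.resize(c,(400,320))]))
E
```

```text
clock: 13.25
eef_pos: [469.7, -104.1, 34.6]
eef_rot: [3.141, 0.0, 1.571]
wrist_force: [-4.4, 0.6, 12.7]
finger_gap: 40.0
finger_force: 20.0
clock: 14.45
eef_pos: [490.2, -44.8, 221.5]
eef_rot: [3.137, 0.001, 1.568]
wrist_force: [0.2, 0.5, -0.7]
finger_gap: 94.3
finger_force: 0.0
clock: 15.25
eef_pos: [545.4, 150.2, 218.6]
eef_rot: [-3.141, 0.0, 1.57]
wrist_force: [-0.0, 1.1, -0.1]
finger_gap: 93.9
finger_force: 0.0
[545.5 150.  218.7] [3.142 0.    1.57 ]
92.0 (array([260., 382.]), array([479.10728539, -56.95405839]), array([27.3,  7.8]), 0.0, 127.37052298313938)
92.0 (array([278., 362.]), array([500.00363366, -29.06010769]), array([13.5, 39.2]), 21.1, 99.3156969746633)
92.0 (array([251., 357.]), array([473.03526125, -21.58930414]), array([35.2, 13.4]), 52.3, 189.59278237585386)
92.0 (array([318., 280.]), array([543.57633057,  65.69879177]), array([27.5, 32.2]), 89.2, 308.1676783012226)
92.0 (array([355., 222.]), array([578.12309921, 126.76662454]), array([25. , 24.4]), 89.2, 382.0360038902145)
92.0 (array([342., 186.]), array([565.73161467, 160.38096737]), array([20.2, 10.1]), 16.4, 
[... 1526 characters left out ...]
.7, 71.5]), 87.4, 4097.388191914884)
12.0 (array([302., 125.]), array([522.09960853, 213.81352823]), array([13. , 27.4]), 50.4, 131.5638402570039)
12.0 (array([360., 106.]), array([589.1560645 , 234.97607668]), array([37.4,  5.4]), 87.8, 111.84034397965297)
12.0 (array([288., 102.]), array([508.93319922, 238.08276821]), array([45.7,  7.4]), 86.8, 188.14196001295932)
12.0 (array([322.,  99.]), array([546.80351396, 241.25123765]), array([55. , 54.4]), 44.5, 2349.5446224492043)
12.0 (array([344., 106.]), array([574.89928834, 235.95613508]), array([64.9, 40.7]), 87.7, 471.18254465190694)
12.0 (array([301.,  74.]), array([523.24936932, 268.37672369]), array([22.7, 11. ]), 39.2, 80.11645097658038)
```

View pics/w3c.png

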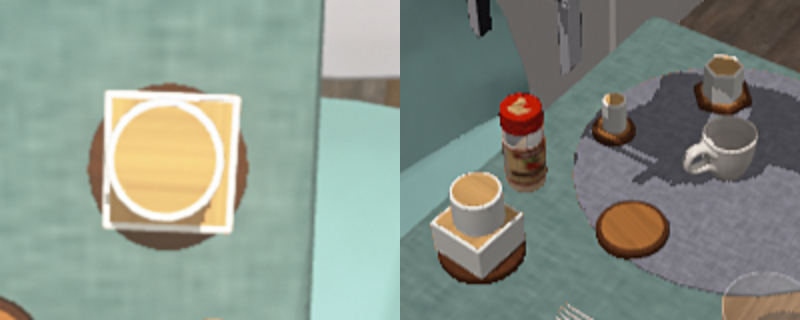

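The crop shows the small and hex pots standing centred on their coasters, the cup and jar undisturbed, and the large round pot centred on the square one.

```bash
python3 -m creep '[[1,[3,0.1,0],0],[1,[6,0.1,0],0],[1,[8,0.1,1],0],[1,[8.65,0.1,3.5],0],[1,[8.65,0.1,7],0],[1,[8.65,0.1,10],0],[1,[8.65,0.1,12.5],0],[1,[8.65,0.1,14],0],[1,[8.65,0.1,14.45],0],[1,[8.65,0.1,14.45],0],[1,[8.65,0.1,14.45],0]]' && python3 -m creep '[[-1,[0,0,0],0],[-1,[0,0,0],0],[-1,[0,0,0],0],[-1,[0,0,0],0],[-1,[0,0,0],0],[-1,[0,0,0],0],[-1,[0,0,0],0],[-1,[0,0,0],0],[-1,[0,0,0],0]]' 25
```

```text
clock: 16.5
eef_pos: [547.1, 237.6, 75.5]
eef_rot: [3.14, -0.001, 1.571]
wrist_force: [0.8, -0.5, 0.8]
finger_gap: 93.9
finger_force: 0.0
clock: 17.4
eef_pos: [546.5, 237.5, 74.2]
eef_rot: [-3.142, 0.0, 1.571]
wrist_force: [-0.1, 0.0, 1.3]
finger_gap: 51.6
finger_force: 25.0
```

```bash
python3 -m creep '[[-1,[0,0,0],0],[-1,[0,0,-0.3],0],[-1,[0,0,-1],0],[-1,[0,0,-2.5],0],[-1,[0,0,-4.5],0],[-1,[0,0,-6.5],0],[-1,[0,0,-8],0],[-1,[0,0,-8.5],0],[-1,[0,0,-8.5],0]]'
```

```text
clock: 18.3
eef_pos: [546.7, 237.6, 159.9]
eef_rot: [3.141, -0.0, 1.571]
wrist_force: [-0.4, 0.3, -1.4]
finger_gap: 51.9
finger_force: 25.0
```

```bash
python3 -m creep '[[-1,[-1.5,-1.5,0],0],[-1,[-4,-4,0],0],[-1,[-6.5,-6.5,0],0],[-1,[-9,-9,0],0],[-1,[-10.5,-10.6,0],0],[-1,[-10.75,-10.9,0.5],0],[-1,[-10.75,-10.9,3],0],[-1,[-10.75,-10.9,6],0],[-1,[-10.75,-10.9,9],0],[-1,[-10.75,-10.9,11],0],[-1,[-10.75,-10.9,12],0],[-1,[-10.75,-10.9,12.1],0]]' && python3 -m creep '[[-1,[0,0,0],0],[-1,[0,0,0.2],0],[-1,[0,0,0.4],0],[-1,[0,0,0.4],0],[-1,[0,0,0.4],0]]'
```

```text
clock: 19.5
eef_pos: [437.1, 130.1, 36.9]
eef_rot: [-3.139, 0.0, 1.571]
wrist_force: [-0.1, -0.6, -1.2]
finger_gap: 51.5
finger_force: 25.0
clock: 20.0
eef_pos: [437.6, 130.0, 34.4]
eef_rot: [3.141, -0.0, 1.571]
wrist_force: [1.3, 0.1, -1.6]
finger_gap: 51.4
finger_force: 25.0
```

```bash
python3 -m creep '[[-1,[0,0,0.05],0],[-1,[0,0,0.05],0],[-1,[0,0,0.05],0]]' && python3 -m creep '[[1,[0,0,0],0],[1,[0,0,0],0],[1,[0,0,0],0],[1,[0,0,0],0],[1,[0,0,-2],0],[1,[0,0,-5],0],[1,[0,0,-9],0],[1,[0,0,-13],0],[1,[0,0,-17],0],[1,[0.5,3,-18.5],0],[1,[1.5,7,-18.5],0],[1,[2,10.8,-18.5],0]]' && python3 -m creep '[[1,[0,0,0],0],[1,[0,0,0],0],[1,[0,0,0],0]]'; python3 m.py 4 52 12 >/dev/null; python3 - <<'E'
from h import *
p={k:v for k,v in np.load("p4.npz").items()};im=rd("w4");m=wood(im)
print(manip.read_state()['eef_pos'])
cs,_=cv2.findContours(m,cv2.RETR_EXTERNAL,cv2.CHAIN_APPROX_NONE)
for c in cs:
    w=plane(p,c[:,0],52).astype(np.float32)
    if cv2.contourArea(w)>900: print(c[:,0].mean(0),cv2.minAreaRect(w),cv2.minEnclosingCircle(w))
c=manip.camera("scene")
ps=manip.camera_params("scene")
for b in blobs(wood(c),ps,12,800): print(b)
cv2.imwrite("pics/w4c.png",np.hstack([im[20:220,200:440,::-1],c[130:330,230:470,::-1]]))
E
```

```text
clock: 20.3
eef_pos: [437.7, 130.0, 34.1]
eef_rot: [3.141, -0.0, 1.571]
wrist_force: [-2.1, -0.5, 5.2]
finger_gap: 51.3
finger_force: 25.0
clock: 21.5
eef_pos: [547.0, 150.6, 219.5]
eef_rot: [3.14, -0.0, 1.571]
wrist_force: [0.7, 0.5, 0.2]
finger_gap: 94.0
finger_force: 0.0
clock: 21.8
eef_pos: [544.8, 149.9, 218.7]
eef_rot: [-3.141, 0.0, 1.571]
wrist_force: [-0.2, 0.0, -0.3]
finger_gap: 94.2
finger_force: 0.0
[544.80715852 149.93456709 218.97771887]
[529.33333333 317.22885572] ((787.4124145507812, -6.418567657470703), (40.658512115478516, 95.34765625), 16.7464599609375) ((785.1906127929688, -7.230770111083984), 48.20094299316406)
[111.42647059 319.17647059] ((302.8005676269531, -6.824424743652344), (95.3524169921875, 40.81657409667969), 73.55426025390625) ((305.539794921875, -7.63299560546875), 48.463653564453125)
[220.68141593 206.82300885] ((437.8568115234375, 128.72189331054688), (43.013336181640625, 42.129459381103516), 0.04604135826230049) ((437.6210632324219, 128.82455444335938), 21.878398895263672)
[238.69346734 189.96984925] ((456.756591796875, 145.794189453125), (47.66624450683594, 64.98564910888672), 45.96926498413086) ((450.6207580566406, 139.49398803710938), 33.01689147949219)
[ 12.52941176 145.18716578] ((234.71339416503906, 191.1802215576172), (85.14208221435547, 35.07655334472656), 76.46915435791016) ((218.12908935546875, 195.17120361328125), 42.57386016845703)
[325.28085106 100.05106383] ((549.1685180664062, 237.7657470703125), (58.3665657043457, 57.86869430541992), 87.71076202392578) ((548.9742431640625, 237.44293212890625), 40.36522674560547)
(array([147., 384.]), array([552.2247863 , 552.17807369]), array([82.9, 71.8]), 35.5, 3245.7283425740898)
(array([237., 342.]), array([472.53027906, 410.76282374]), array([77.7, 79.6]), 80.3, 5770.445385866333)
```

View pics/w4c.png

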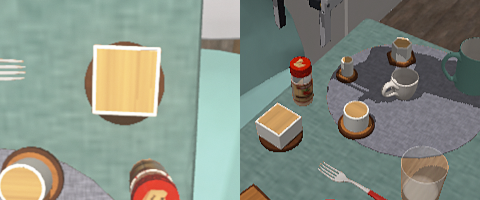

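The large pot is centred at (437.7,128.8), about 0.5 mm off its coaster's centre. The square pot is at (549.2,237.8), turned -2.3°.

```bash
python3 -m creep '[[1,[3,0.2,0],0.2],[1,[6,0.4,0],0.45],[1,[8.2,0.44,1],0.45],[1,[8.75,0.44,4],0.45],[1,[8.75,0.44,8],0.45],[1,[8.75,0.44,12],0.45],[1,[8.75,0.44,15.5],0.45],[1,[8.75,0.44,17.6],0.45],[1,[8.75,0.44,18.4],0.45],[1,[8.75,0.44,18.4],0.45],[1,[8.75,0.44,18.4],0.45]]' && python3 -m creep '[[-1,[0,0,0],0],[-1,[0,0,0],0],[-1,[0,0,0],0],[-1,[0,0,0],0],[-1,[0,0,0],0],[-1,[0,0,0],0],[-1,[0,0,0],0],[-1,[0,0,0],0]]' 35
```

```text
clock: 23.0
eef_pos: [550.5, 237.7, 36.2]
eef_rot: [3.14, -0.001, 1.532]
wrist_force: [-0.4, 0.4, -0.5]
finger_gap: 93.7
finger_force: 0.0
clock: 23.8
eef_pos: [550.0, 237.5, 35.0]
eef_rot: [3.141, -0.0, 1.532]
wrist_force: [-2.1, -0.2, 5.6]
finger_gap: 65.9
finger_force: 35.0
```

```bash
python3 -m creep '[[-1,[0,0,0],0],[-1,[0,0,-0.3],0],[-1,[0,0,-1],0],[-1,[0,0,-2.5],0],[-1,[0,0,-4.5],0],[-1,[0,0,-6.5],0],[-1,[0,0,-7.6],0],[-1,[0,0,-8],0],[-1,[0,0,-8],0]]'
python3 - <<'E'
from h import *
for n in("scene","side"):
    c=rd(n+"0"); m=wood(c); p=manip.camera_params(n)
    cs,_=cv2.findContours(m,cv2.RETR_EXTERNAL,cv2.CHAIN_APPROX_NONE)
    for k in cs:
        w=plane(p,k[:,0],12).astype(np.float32)
        if cv2.contourArea(w)>5000 and abs(w.mean(0)[0]-473)<10:
            a=cv2.approxPolyDP(cv2.convexHull(w),8,True)[:,0]; e=np.roll(a,-1,0)-a
            print(n,a.round(1).tolist(),np.degrees(np.arctan2(e[:,1],e[:,0])).round(1)%90,a.mean(0))
E
```

```text
clock: 24.7
eef_pos: [549.9, 237.6, 115.0]
eef_rot: [3.141, -0.0, 1.532]
wrist_force: [0.7, -0.4, -2.0]
finger_gap: 65.8
finger_force: 35.0
scene [[502.20001220703125, 367.1000061035156], [516.7999877929688, 439.3999938964844], [441.79998779296875, 454.8999938964844], [429.1000061035156, 382.20001220703125]] [78.6 78.3 80.1 78.3] [472.48984 410.90857]
side [[520.2999877929688, 438.8999938964844], [448.3999938964844, 456.3999938964844], [429.3999938964844, 378.8999938964844], [502.29998779296875, 365.79998779296875]] [76.3 76.3 79.9 76.2] [475.09564 410.0159 ]
```

```bash
python3 - <<'E'
from h import *
p=manip.camera_params("side");s=manip.camera_params("scene")
print("base",plane(p,[[178,208],[188,211],[200,209]],0))
o1,d1=ray(p,[[183,144]]);o2,d2=ray(s,[[307,361]])
A=np.c_[d1[0],-d2[0]];t=np.linalg.lstsq(A,o2-o1,rcond=None)[0];print("knob",o1+d1[0]*t[0],o2+d2[0]*t[1])
print(plane(s,[[319,342]],5))
cv2.imwrite("pics/mill.png",np.hstack([cv2.resize(rd("side0")[120:230,140:300],(640,440)),]) [:,:,::-1])
E
```

```text
base [[269.9305006  457.68871036]
 [284.58170507 427.11920678]
 [313.09835193 424.14328515]]
knob [291.95391297 438.27621776 160.62935353] [292.50070388 438.18715866 160.88354051]
[[359.04388994 327.16653187]]
```

The mill stands at (292,438), about 60 mm clear of the gripper body. I'll carry the square pot over.

```bash
python3 -m creep '[[-1,[1.5,-0.7,0],0],[-1,[4,-2,0],0],[-1,[7,-3.4,0],0.4],[-1,[10,-4.9,0],0.8],[-1,[13,-6.4,0],1.2],[-1,[15.5,-7.6,0],1.6],[-1,[16.9,-8.25,0],1.75],[-1,[16.96,-8.29,1.5],1.75],[-1,[16.96,-8.29,4],1.75],[-1,[16.96,-8.29,6],1.75],[-1,[16.96,-8.29,7.2],1.75],[-1,[16.96,-8.29,7.6],1.75]]' && python3 -m creep '[[-1,[0,0,0],0],[-1,[0,0,0.2],0],[-1,[0,0,0.4],0],[-1,[0,0,0.4],0],[-1,[0,0,0.4],0]]'
```

```text
clock: 25.9
eef_pos: [473.1, 409.3, 36.4]
eef_rot: [-3.14, 0.002, 1.379]
wrist_force: [-0.5, -1.1, -2.8]
finger_gap: 65.6
finger_force: 35.0
clock: 26.4
eef_pos: [473.8, 410.3, 35.0]
eef_rot: [3.141, -0.0, 1.379]
wrist_force: [0.0, 1.0, -0.9]
finger_gap: 65.9
finger_force: 35.0
```

```bash
python3 -m creep '[[-1,[0,0,0.05],0],[-1,[0,0,0.05],0],[-1,[0,0,0.05],0]]' && python3 -m creep '[[1,[0,0,0],0],[1,[0,0,0],0],[1,[0,0,0],0],[1,[0,0,0],0],[1,[0,0,-2],0],[1,[0,0,-5],0],[1,[0,0,-9],0],[1,[0,0,-13],0],[1,[0,0,-17],0],[1,[-3,0,-18.5],0],[1,[-6,0,-18.5],0],[1,[-9,0,-18.5],0]]' && python3 -m creep '[[1,[0,0,0],0],[1,[0,0,0],0],[1,[0,0,0],0]]'; python3 m.py 5 >/dev/null; python3 - <<'E'
from h import *
p={k:v for k,v in np.load("p5.npz").items()};im=rd("w5");m=wood(im)
cs,_=cv2.findContours(m,cv2.RETR_EXTERNAL,cv2.CHAIN_APPROX_NONE)
for c in cs:
    w=plane(p,c[:,0],52).astype(np.float32); w2=plane(p,c[:,0],12).astype(np.float32)
    if cv2.contourArea(w)>900 and 350<w[:,1].mean()<480: print(c[:,0].mean(0),cv2.minAreaRect(w),cv2.minAreaRect(w2))
c=manip.camera("scene")
cv2.imwrite("pics/w5c.png",np.hstack([im[:,:,::-1][0:240,140:440],c[130:370,190:490,::-1]]))
E
```

```text
clock: 26.7
eef_pos: [473.8, 410.3, 35.0]
eef_rot: [3.141, -0.0, 1.379]
wrist_force: [-2.8, -1.6, 4.2]
finger_gap: 65.7
finger_force: 35.0
clock: 27.9
eef_pos: [456.2, 321.0, 219.6]
eef_rot: [3.141, -0.001, 1.379]
wrist_force: [0.9, -0.3, -0.3]
finger_gap: 94.4
finger_force: 0.0
clock: 28.2
eef_pos: [456.7, 322.5, 219.1]
eef_rot: [3.142, -0.0, 1.379]
wrist_force: [0.3, 0.3, 0.5]
finger_gap: 94.0
finger_force: 0.0
[155.13793103 106.14323607] ((307.89642333984375, 436.8198547363281), (50.4510498046875, 61.80781936645508), 79.06024932861328) ((288.4096374511719, 442.29010009765625), (56.5122184753418, 69.2333984375), 79.060302734375)
[81.26886792 99.05188679] ((234.63186645507812, 457.6517028808594), (66.1170654296875, 88.7552261352539), 77.72952270507812) ((206.3429412841797, 465.6246337890625), (74.06037139892578, 99.41825866699219), 77.7294921875)
[320.97264438 101.83282675] ((473.2361145019531, 407.9041748046875), (77.07823181152344, 77.02215576171875), 80.29548645019531) ((473.61322021484375, 409.9005126953125), (86.33837127685547, 86.27561950683594), 80.2955322265625)
```

View pics/w5c.png

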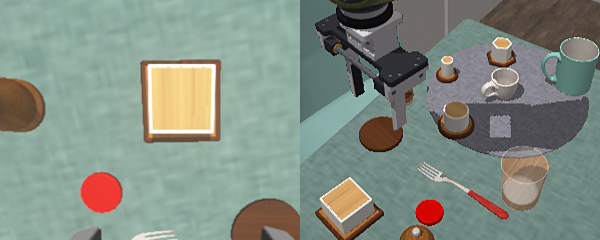

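The square pot sits centred and in line with its coaster. The other three pots are in place, the cup is untouched and the gripper is clear of everything, so I'm handing in.

```bash
python3 -c "
from cell import manip
print(manip.sign_off())"
```

```text
the job is handed in; nothing more can be done
None
```

I moved all four pots onto their own coasters, top one first, and handed the job in at about 28 s of the 112 s allowed; the hand-in reported no verdict.

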